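# Find the lid that snaps onto the middle screw tub

## Task

Close the middle of the three open tubs in the sloping rack: try the three look-alike lids until you find the one that goes down over its dividers, and press it fully home so that both clips snap over it. Leave the other two lids lying flat on the bench, right way up as they are now, and do not push about or knock over the flask, the mug or anything else standing around.

Things in the scene. Friction and masses are not known exactly. Their poses are not given: they have to be found in the camera images.
- lid_1: grey plastic lid: plate 98 (x) x 114 (y) x 4 mm; skirt to 14 mm below the plate's underside, inside 91 x 107; on top a grip rib along x, 50 long, 18 wide (y), 28 high (top 32 mm above origin). Origin: centre of the plate's underside, z out of the top. Lies rib up on the bench, origin 14 mm above it. 90 g. Fits equally well turned half a turn
- lid_2: grey plastic lid that looks the same as lid_1 from above, with the same sizes, origin and axes. The three lids differ only underneath, in raised pads (10 mm deep, above the skirt's edge) that must drop between the tub's dividers
- lid_3: grey plastic lid that looks the same as lid_1 from above, with the same sizes, origin and axes. Which of the three lids fits the middle tub changes from run to run, and can be found by trying
- bay: middle place of the rack. Origin: centre of the mouth of the open grey tub there, in the plane of its rim; z: straight out of the mouth, 25 degrees from vertical, leaning to the robot's side; x: up the slope; y: along the row. A lid that fits, its x and y along these (either way round), goes down until its origin meets this one. A wrong lid stops 10 mm higher, on the dividers
- rack: fixed sloping plywood rack, 460 mm long (y), origin on the bench 95 mm below bay's. In it three fixed tubs in a row, 140 mm apart, each 84 (bay x) x 100 (y) mm outside, 55 deep, walls 4 mm, dividers level with the rim: one across at y = 0, two across at y = +-22 mm, or one lengthwise at x = 0. Which tub stands in the middle changes
- clip_low (a point): centre of the lower black sprung clip nose of the middle tub: a round bar along y, 20 mm thick, 28 long, 57 mm down the slope from bay's origin and 11 mm out along bay's z. The lid's skirt pushes it outward from about 30 mm above home on, and it snaps back over the plate's edge at home
- clip_high (a point): the same for the clip at the upper side (57 mm up the slope). The two clips resist pressing with up to about 15 N in all. A lid that is not yet home pulls straight out again; a lid that is only dropped in does not pass the clips
- flask: black vacuum flask standing upright, 74 mm diameter, 200 mm tall; origin at the centre of its underside, z up
- mug: grey mug standing upright, 72 mm diameter, 85 mm tall, its handle to its +y; origin at the centre of its underside
- hammer: hammer lying on the bench; origin at its middle, underside
- screwdriver: screwdriver lying on the bench; origin at its middle, underside
- offcut: wood offcut 140 x 70 x 22 mm lying flat; origin at the centre of its underside
Mind the look-alikes: they are no part of the job. Leave any blue, green or purple look-alike of the lid_2 alone.

How it is judged:
By the outcome, as a careful person would: the job done as asked, in the order asked, and still so for the second after the job is handed in, with the robot touching nothing.
It also fails if it takes over 72 s, if anything falls off the work surface, if the arm or the gripper's body presses on something with over 40 N, if the wrist force passes 120 N, or if a joint passes its speed limit or range.

## Robot

A 6-joint arm with a two-finger parallel gripper is mounted at the origin on the work surface. World frame = base frame: x ahead of the robot, y to its left, z up, the work surface at z = 0. Lengths are in m, angles in rad, forces in N, time in s.
With the tool pointing down it reaches from about 0.4 to 0.825 m from the base axis. Payload 7 kg.
Tool frame: the origin (TCP) lies on the centre line of the jaws, within the pads' length; the fingertips stand 22 mm ahead of it and the grasp point (between the pads) lies 3 mm ahead of it (arm.tcp_to_tips is the distance from the TCP to the fingertips, in m); z points along the fingers, y is the line along which they close (so a half turn about z gives the same grasp; the last joint's range is limited). The gripper opens to 88 mm and grips with 3 to 60 N. Pads are 19 mm wide; open, the fingers measure 130 mm over their backs; the gripper's body (78 mm by 193 mm) begins 47 mm behind the grasp point.
Start: joints at [1.452, 0.359, 0.012, 0, -1.224, -0.288], TCP at [0.267, 0.62, 0.215] pointing down, gripper open.
Joint ranges: [-3.07, 3.07], [-1.43, 2.12], [-1.02, 1.25], [-3.03, 1.67], [-3.05, -0], [-3.03, 3.03]. Speed limits (rad/s): [2.39, 2.39, 3.01, 3.14, 3.14, 3.14].

## Interface

Orientations are given as [roll, pitch, yaw] about the fixed x, y, z axes, in that order (R = Rz(yaw) Ry(pitch) Rx(roll)).
In Python, from station import arm gives the robot as it stands.
- The arm moves only by the tool jog_arm, never from a script. Its argument "targets" is a list of rows, each an object of numbers: "dx", "dy", "dz": the shift along the tool's x, y, z in mm; "rx", "ry", "rz": the turn, a rotation vector about the tool's x, y, z in rad; "gripper": the closure, from 0 (fully open) to 1 (shut). In form: [{"dx": .., "dy": .., "dz": .., "rx": .., "ry": .., "rz": .., "gripper": ..}, ...]. A call has exactly 8 rows; each row is the pose to reach, as a shift and turn from the pose commanded when the call began, along the tool's axes at that moment; what a row does not reach only later rows make up. A row lasts 1/12 s, in which the tool goes at most 41.7 mm and 7.16 degrees, less where a joint would pass 70% of its speed; a pose out of reach is approached as far as the arm can. A call with a gripper value outside its range is refused whole. The fingers move at their own pace and stop on an object; "force" is the grip in N (left out, the last holds). Time passes only in rows, so rows that repeat a pose let the fingers close, or fill a call up. It gives the time, the measured TCP pose, the force, the opening and the grip force at its end, in the units of the state.
- arm.get_state(): the state, without advancing time (a new reading comes with each control period).
- arm.grab_frame(name): name is "scene" or "top"; returns a dict with "frame" (400x640x3 uint8, red, green, blue), "z_map" (400x640 float32, m along the optical axis (not along the pixel's ray), 0 where there is no reading), "fx", "fy", "cx", "cy" (pixels), "distortion" ([k1, k2, p1, p2, k3] as OpenCV has them; the pictures are not rectified), "view" (4x4, takes a point from world to camera coordinates). Camera axes: x right, y down, z forward; pixel columns grow to the right and rows downward; lengths in m; the calibration is good to about 2 mm. A picture is of the moment at which its call begins.
- arm.job_done(): hands the job in; it is judged then, once.
The state is a dict: "t": time; "q": joint angles; "qd": joint speeds; "joint_efforts": joint torques, N m; "eef_pos": TCP position; "ee_rot": TCP orientation; "force": force on the tool from outside, world axes, zero at the start; "moment": the same for the moment, N m; "width": finger opening in m; "gripper_force": force on a finger pad.
Only numpy, scipy, OpenCV 4.12 (cv2) and the standard library are available. Lean on these libraries where they do the work, as an engineer would, in place of code of your own. Each camera call takes 0.05 s, during which the arm holds its last target. There are 200 camera calls.

## Working session

There is one attempt and no reset: what is moved stays moved. The work goes in short steps, Python scripts to look and compute and a tool call to move; the robot and the scene stay as the last step left them, time stands still between calls to the robot, and variables do not carry over. Pictures are saved under pics/ and viewed, at most 10 in all, crops included, and the job is handed in when it is done.

Besides the shell and the picture viewer there is one more tool, called after "Emit:" as name([rows], argument=value, ...), one row to a line, values as JSON. jog_arm: Moves the arm, as the interface text tells. Its arguments: {"type":"object","properties":{"targets":{"type":"array","items":{"type":"object","properties":{"dx":{"type":"number"},"dy":{"type":"number"},"dz":{"type":"number"},"rx":{"type":"number"},"ry":{"type":"number"},"rz":{"type":"number"},"gripper":{"type":"number"}}}},"force":{"type":"number"}},"required":["targets"]}

```bash
mkdir -p pics; ls
python3 - <<'E'
from station import arm
import cv2,numpy as np
for n in("scene","top"):
    f=arm.grab_frame(n); cv2.imwrite(f"pics/{n}0.png",f["frame"][:,:,::-1]); np.savez(f"{n}0.npz",**f)
    print(n,f["fx"],f["fy"],f["cx"],f["cy"],f["distortion"],np.round(f["view"],3).tolist(),(f["z_map"]>0).mean())
print(arm.get_state())
E
```

```text
pics
scene 395.59020149887647 395.59020149887647 313.42158158779415 194.37688159036782 [-0.07366731  0.          0.          0.          0.        ] [[-0.844, 0.537, -0.01, 0.416], [0.321, 0.49, -0.81, -0.074], [-0.43, -0.687, -0.586, 1.611], [0.0, 0.0, 0.0, 1.0]] 0.98684765625
top 492.0148249859671 492.0148249859671 317.9330492133789 200.10346162073944 [-0.12765813  0.          0.          0.          0.        ] [[-0.022, -1.0, 0.003, 0.002], [-0.998, 0.022, -0.055, 0.48], [0.055, -0.004, -0.998, 1.398], [0.0, 0.0, 0.0, 1.0]] 0.9960625
{'t': 0.1, 'q': array([ 1.45209096e+00,  3.59276824e-01,  1.11643450e-02, -2.98523387e-04,
       -1.22411765e+00, -2.88035194e-01]), 'qd': array([-0.00039349,  0.0003683 ,  0.00147175,  0.00028959,  0.00133871,
       -0.0014231 ]), 'joint_efforts': array([-1.65224534e-03, -5.84161556e+01,  2.93751276e+01,  7.01545089e+00,
        1.02297086e-02, -4.03085846e-05]), 'eef_pos': array([0.26693226, 0.61948229, 0.2138491 ]), 'ee_rot': array([ 3.14013819e+00, -1.38245974e-04, -4.06842090e-01]), 'force': array([-0.32069413,  0.92767954, -0.11127957]), 'moment': array([ 0.00206654,  0.00437318, -0.02190999]), 'gripper_force': 0.0, 'width': 0.08801257617617035}
```

View pics/top0.png

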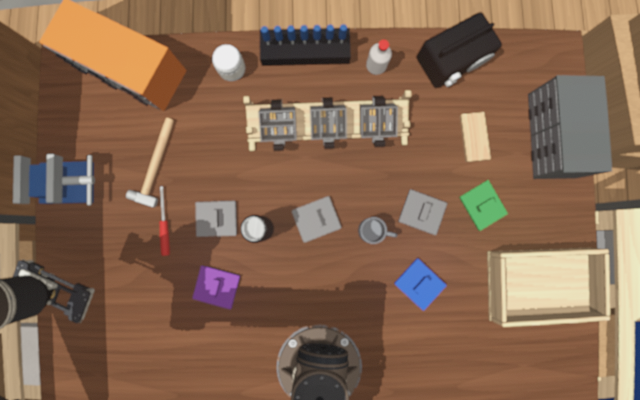

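View pics/scene0.png

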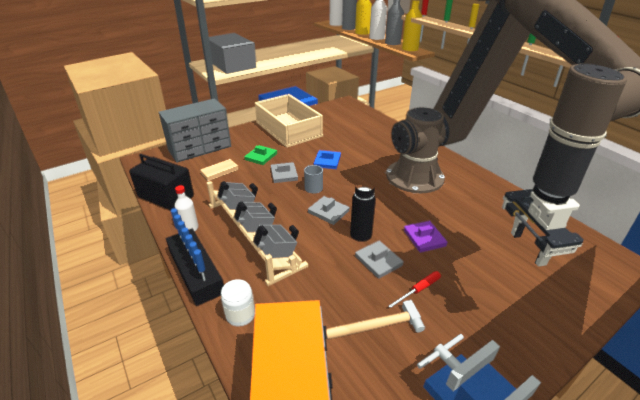

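```bash
cat > h.py <<'E'
import numpy as np,cv2
def cam(f):
    K=np.array([[f["fx"],0,f["cx"]],[0,f["fy"],f["cy"]],[0,0,1]]);return K,np.array(f["distortion"]),np.array(f["view"])
def cloud(f):
    K,d,V=cam(f);v,u=np.mgrid[0:400,0:640]
    n=cv2.undistortPoints(np.stack([u,v],-1).reshape(-1,1,2).astype(float),K,d).reshape(400,640,2)
    P=np.dstack([n,np.ones((400,640))])*np.asarray(f["z_map"])[...,None]
    return (P-V[:3,3])@V[:3,:3]
def onplane(f,uv,z):
    K,d,V=cam(f);n=cv2.undistortPoints(np.array(uv,float).reshape(-1,1,2),K,d)[:,0]
    r=np.c_[n,np.ones(len(n))]@V[:3,:3];c=-V[:3,:3].T@V[:3,3]
    return c+r*((z-c[2])/r[:,2])[:,None]
def project(f,P):
    K,d,V=cam(f);return cv2.projectPoints(np.array(P,float).reshape(-1,1,3),cv2.Rodrigues(V[:3,:3])[0],V[:3,3],K,d)[0][:,0]
E
python3 - <<'E'
from h import *
T=dict(np.load("top0.npz"));S=dict(np.load("scene0.npz"))
C=cloud(T);im=T["frame"].astype(int);sat=im.max(2)-im.min(2)
for nm,(u,v) in dict(l1=(216,218),l2=(317,219),l3=(423,212)).items():
    m=np.zeros((400,640),np.uint8);m[v-30:v+30,u-30:u+30]=1
    g=((sat<25)&(im.max(2)>70)&(C[...,2]<.07)&(m>0)).astype(np.uint8)
    n,lab,st,ce=cv2.connectedComponentsWithStats(g);k=1+np.argmax(st[1:,4]);
    pl=lab==k
    plt=pl&(C[...,2]<.03)
    ys,xs=np.nonzero(pl);P=onplane(T,np.c_[xs,ys],.018)[:,:2]
    r=cv2.minAreaRect(P.astype(np.float32)*1000)
    rib=(m>0)&(C[...,2]>.036)&(C[...,2]<.06)&(np.hypot(C[...,0]-r[0][0]/1e3,C[...,1]-r[0][1]/1e3)<.04)
    R=C[rib][:,:2];rr=cv2.minAreaRect(R.astype(np.float32)*1000) if len(R)>4 else 0
    print(nm,r,"zmed",np.median(C[plt][:,2]),"rib",rr,len(R))
# standing things
for nm,(u,v) in dict(flask=(252,226),mug=(372,230)).items():
    for h0 in (.06,.18):
        m=np.zeros((400,640),bool);m[v-25:v+25,u-25:u+25]=1
        m&=(C[...,2]>h0)&(C[...,2]<.21)
        if m.sum()>5:print(nm,h0,cv2.minAreaRect(C[m][:,:2].astype(np.float32)*1000))
# black clips
b=((im.max(2)<45)&(C[...,2]>.05)).astype(np.uint8);b[:85]=0;b[160:]=0;b[:,:240]=0;b[:,415:]=0
n,lab,st,ce=cv2.connectedComponentsWithStats(b)
for k in range(1,n):
    if st[k,4]>15:print("blk",ce[k],st[k],C[lab==k].mean(0),C[lab==k].min(0),C[lab==k].max(0))
c=np.array(T["frame"])[85:250,190:450,::-1];cv2.imwrite("pics/crop.png",cv2.resize(c,None,fx=3,fy=3,interpolation=cv2.INTER_CUBIC))
E
```

```text
l1 ((433.6226806640625, 284.7882080078125), (116.07098388671875, 100.53465270996094), 89.37947082519531) zmed 0.01753756303444532 rib ((434.5813293457031, 286.99029541015625), (19.5903263092041, 45.35826873779297), 89.53932189941406) 126
l2 ((426.6086120605469, -1.9995880126953125), (99.5274887084961, 118.15082550048828), 19.85769271850586) zmed 0.017876306248447184 rib ((425.3685607910156, -0.5376300811767578), (49.45063018798828, 17.682056427001953), 20.578935623168945) 115
l3 ((439.7489013671875, -308.789794921875), (116.85356140136719, 100.21257019042969), 68.19630432128906) zmed 0.017626904800238416 rib ((439.5680847167969, -309.8790283203125), (19.506067276000977, 49.22959899902344), 64.03874969482422) 119
flask 0.06 ((402.664794921875, 156.16444396972656), (72.80243682861328, 69.88407135009766), 88.755126953125)
flask 0.18 ((402.6201171875, 134.4729766845703), (52.693119049072266, 16.171894073486328), 1.3969370126724243)
mug 0.06 ((394.6417541503906, -167.21823120117188), (68.7373275756836, 96.0323486328125), 16.166162490844727)
```

View pics/crop.png

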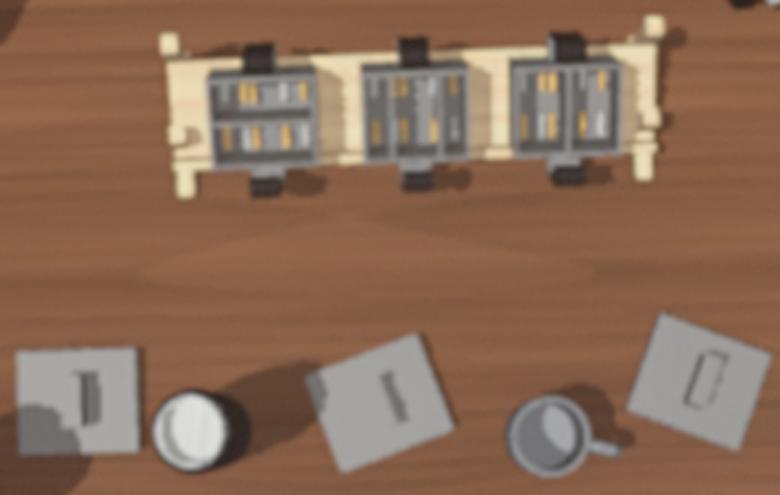

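Run:
```python
from h import *
T=dict(np.load("top0.npz"));S=dict(np.load("scene0.npz"))
s,c=np.sin(np.radians(25)),np.cos(np.radians(25))
g0=onplane(T,[[328,122]],.095)[0];print("guess",g0)
def fr(o,yaw):
    R=cv2.Rodrigues(np.array([0,0,yaw]))[0]@np.array([[c,0,-s],[0,1,0],[s,0,c]]);return R
o=g0.copy();yaw=0
for nm,F in(("top",T),("scene",S)):
  C=cloud(F);im=F["frame"].astype(int);sat=im.max(2)-im.min(2)
  o=g0.copy();o[2]=.095;yaw=0
  for it in range(4):
    R=fr(o,yaw);L=(C-o)@R
    res=[]
    for k in(-1,0,1):
        m=(abs(L[...,2])<.006)&(abs(L[...,0])<.052)&(abs(L[...,1]-.14*k)<.06)&(sat<30)&(im.max(2)>55)
        p=L[m];r=cv2.minAreaRect((p[:,:2]*1000).astype(np.float32));
        lo,hi=np.percentile(p[:,:2],1,axis=0),np.percentile(p[:,:2],99,axis=0)
        res.append(((lo+hi)/2,hi-lo,r,np.median(p[:,2]),m.sum()))
    d=res[2][0]-res[0][0];dy=-np.arctan2(d[0],d[1])
    mid=res[1][0];o=o+R@np.r_[mid,0];yaw+=dy
  print(nm,o,"yaw deg",np.degrees(yaw))
  for r in res:print(np.round(np.r_[r[0],r[1]]*1000,1),r[2],"z",round(r[3]*1000,1),r[4])
R=fr(o,0)
# black clip pixels vs. prediction
im=T["frame"].astype(int)
b=(im.max(2)<60).astype(np.uint8);
for y0,y1 in((95,112),(136,152)):
    w=np.argwhere(b[y0:y1,315:342]);print("clip px",w[:,::-1].mean(0)+[315,y0],w[:,::-1].min(0)+[315,y0],w[:,::-1].max(0)+[315,y0])
print(project(T,[o+R@[x/1e3,0,.011] for x in(57,-57)]),project(T,[o]))
```

```text
guess [ 0.68900509 -0.04073983  0.095     ]Traceback (most recent call last):
  File "<stdin>", line 12, in <module>
  File "<stdin>", line 6, in fr
cv2.error: OpenCV(4.12.0) /io/opencv/modules/calib3d/src/calibration_base.cpp:151: error: (-210:Unsupported format or combination of formats) The matrices must have 32f or 64f data type in function 'Rodrigues'
```

```bash
cat > rack.py <<'E'
from h import *
T=dict(np.load("top0.npz"));S=dict(np.load("scene0.npz"))
s,c=np.sin(np.radians(25)),np.cos(np.radians(25))
g0=onplane(T,[[328,122]],.095)[0]
def fr(yaw):
    return cv2.Rodrigues(np.array([0,0,float(yaw)]))[0]@np.array([[c,0,-s],[0,1,0],[s,0,c]])
for nm,F in(("top",T),("scene",S)):
  C=cloud(F);im=F["frame"].astype(int);sat=im.max(2)-im.min(2)
  o=g0.copy();yaw=0
  for it in range(5):
    R=fr(yaw);L=(C-o)@R
    res=[]
    for k in(-1,0,1):
        m=(abs(L[...,2])<.006)&(abs(L[...,0])<.052)&(abs(L[...,1]-.14*k)<.06)&(sat<30)&(im.max(2)>55)
        p=L[m];r=cv2.minAreaRect((p[:,:2]*1000).astype(np.float32))
        lo,hi=np.percentile(p[:,:2],1,axis=0),np.percentile(p[:,:2],99,axis=0)
        res.append(((lo+hi)/2,hi-lo,r,np.median(p[:,2]),m.sum()))
    d=res[2][0]-res[0][0];mid=res[1][0];o=o+R@np.r_[mid,0];o[2]=.095;yaw-=np.arctan2(d[0],d[1])
  print(nm,o,"yaw deg",np.degrees(yaw))
  for r in res:print(np.round(np.r_[r[0],r[1]]*1000,1),r[2],"z",round(r[3]*1000,1),r[4])
  print("proj",project(F,[o+fr(yaw)@[x/1e3,0,.011] for x in(57,-57)]),project(F,[o]))
im=T["frame"].astype(int);b=im.max(2)<60
for y0,y1 in((95,112),(136,152)):
    w=np.argwhere(b[y0:y1,315:342])[:,::-1]+[315,y0];print("clip px",w.mean(0),w.min(0),w.max(0))
E
python3 rack.py
```

```text
top [ 0.68448077 -0.04119396  0.095     ] yaw deg 0.963965285281125
[   0.4 -139.6   85.6   99.7] ((-3.4521713256835938, -139.70941162109375), (100.62342834472656, 93.46743774414062), 89.85313415527344) z -0.9 280
[-0.   0.  85.8 96.9] ((3.4617576599121094, -0.024845123291015625), (93.31868743896484, 97.2147216796875), 0.00779805239289999) z -0.5 259
[  0.4 138.7  85.2  98.4] ((0.007747650146484375, 139.16647338867188), (86.1198501586914, 99.93010711669922), 0.10832114517688751) z -0.5 257
proj [[327.78758358 103.69906496]
 [328.91821241 144.82216745]] [[328.20581724 123.62301483]]
scene [ 0.68838022 -0.04048291  0.095     ] yaw deg 1.116030048799535
[  -0.2 -138.7   85.9  102.7] ((-0.057003021240234375, -138.8071746826172), (104.48844909667969, 88.66049194335938), 89.99362182617188) z -0.7 189
[  0.    0.   85.6 104.3] ((0.2098388671875, 0.4419517517089844), (97.72835540771484, 106.06842041015625), 2.3078532218933105) z -0.7 267
[ -0.2 141.4  84.4 100.3] ((-1.9201507568359375, 140.8128662109375), (101.68311309814453, 88.94465637207031), 89.8455810546875) z -0.8 248
proj [[241.42773335 206.52428707]
 [271.26290658 207.31751179]] [[255.77139386 209.84580216]]
clip px [327.61702128 101.59574468] [324  98] [332 106]rack.py:24: RuntimeWarning: Mean of empty slice.
  w=np.argwhere(b[y0:y1,315:342])[:,::-1]+[315,y0];print("clip px",w.mean(0),w.min(0),w.max(0))
  ret = um.true_divide(
Traceback (most recent call last):
  File "rack.py", line 24, in <module>
    w=np.argwhere(b[y0:y1,315:342])[:,::-1]+[315,y0];print("clip px",w.mean(0),w.min(0),w.max(0))
                                                                               ~~~~~^^^
ValueError: zero-size array to reduction operation minimum which has no identity
```

```bash
cat > plan.py <<'E'
import numpy as np,sys
from scipy.spatial.transform import Rotation as Ro
from station import arm
BAY=np.array([.686,-.041,.095]);BYAW=np.radians(1.0)
RB=(Ro.from_euler('z',BYAW)*Ro.from_euler('y',-25,degrees=True)).as_matrix()
def down(yaw):return Ro.from_euler('xyz',[np.pi,0,np.radians(yaw)]).as_matrix()
def bayR():return RB@np.diag([1.,-1,-1])
def baypos(h,dx=0,dy=0):return BAY+RB@np.array([dx,dy,.0285+h])
def show(targets,start=None):
    """each target (pos,R) relative to the one before it (new call for each)"""
    st=arm.get_state()
    if start is None:start=(st["eef_pos"],Ro.from_euler('xyz',st["ee_rot"]).as_matrix())
    p0,R0=start
    for p,R in targets:
        print("d mm",np.round(R0.T@(np.array(p)-p0)*1000,1),"r",np.round(Ro.from_matrix(R0.T@R).as_rotvec(),3));p0,R0=np.array(p),R
def status():
    s=arm.get_state();print({k:np.round(s[k],4).tolist() for k in("t","q","eef_pos","ee_rot","force","moment","width","gripper_force")})
E
python3 - <<'E'
from h import *;from plan import *
for nm in("top","scene"):
  F=dict(np.load(nm+"0.npz"));C=cloud(F);im=F["frame"].astype(int);sat=im.max(2)-im.min(2)
  for x,y,a in((.434,.286,0),(.426,-.001,20.2),(.4395,-.309,-22)):
    R=down(a)[:2,:2]*[1,-1]
    L=(C[...,:2]-[x,y])@R
    m=(abs(L)<.07).all(2)&(sat<25)&(abs(C[...,2]-.018)<.005)
    p=L[m];lo,hi=np.percentile(p,1,axis=0),np.percentile(p,99,axis=0);mid=(lo+hi)/2
    print(nm,np.round(1e3*np.r_[hi-lo],1),"ctr",np.round(R@mid+[x,y],4),"ang",round(a+cv2.minAreaRect((p*1000).astype(np.float32))[2],1))
  m=(np.hypot(C[...,0]-.403,C[...,1]-.15)<.06)&(C[...,2]>.08)&(C[...,2]<.21);print("flask",C[m].min(0),C[m].max(0))
  m=(np.hypot(C[...,0]-.395,C[...,1]+.163)<.07)&(C[...,2]>.05)&(C[...,2]<.1);print("mug",C[m].min(0),C[m].max(0))
show([((.4,.3,.29),down(0)),((.426,-.0005,.27),down(20)),((.426,-.0005,.0425),down(20))])
E
```

```text
top [ 94. 113.] ctr [0.4338 0.2864] ang 89.0
top [ 95.9 111. ] ctr [ 0.4253 -0.0008] ang 110.0
top [ 94.5 111.4] ctr [ 0.4398 -0.3086] ang -21.2
flask [0.36769573 0.11979103 0.08101741] [0.43777817 0.19242015 0.19924541]
mug [ 0.35636772 -0.22368934  0.05080326] [ 0.42438472 -0.12039118  0.09187149]
scene [ 97.3 112.5] ctr [0.4367 0.2877] ang 0.8
scene [ 99.7 112.8] ctr [ 4.283e-01 -3.000e-04] ang 21.6
scene [ 95.2 113.6] ctr [ 0.4434 -0.3056] ang -21.9
flask [0.37208394 0.12807248 0.08025038] [0.44495144 0.19849702 0.19963462]
mug [ 0.35752304 -0.21614005  0.05001327] [ 0.43024646 -0.11669878  0.09005545]
d mm [248.6 240.9 -75.8] r [ 0.001  0.    -0.407]
d mm [ 26.  300.5  20. ] r [ 0.     0.    -0.349]
d mm [  0.   -0.  227.5] r [0. 0. 0.]
```

Candidates for the lid: grey lids at (216,218), (317,219) and (423,212). The purple one at (217,287), blue at (421,284) and green at (484,205) are look-alikes to leave alone. The crop confirms the grey lid at (317,219), which I take first. It also shows that the middle tub has two cross dividers.

Emit:
jog_arm([
  {"dx": 40, "dy": 30, "dz": -25},
  {"dx": 75, "dy": 60, "dz": -40, "rz": -0.1},
  {"dx": 105, "dy": 90, "dz": -60, "rz": -0.2},
  {"dx": 135, "dy": 120, "dz": -70, "rz": -0.3},
  {"dx": 165, "dy": 150, "dz": -75, "rz": -0.4},
  {"dx": 190, "dy": 180, "dz": -75, "rz": -0.4},
  {"dx": 220, "dy": 210, "dz": -75, "rz": -0.4},
  {"dx": 245, "dy": 240, "dz": -75, "rz": -0.4},
])

```text
invalid input at $.targets[0]: expected keys dx, dy, dz, rx, ry, rz, gripper
```

Run:
```python
from plan import *
status();show([((.427,-.0005,.25),down(20.5)),((.427,-.0005,.0425),down(20.5))])
```

```text
{'t': 0.1, 'q': [1.4521, 0.3593, 0.0112, -0.0003, -1.2241, -0.288], 'eef_pos': [0.2669, 0.6195, 0.2138], 'ee_rot': [3.1401, -0.0001, -0.4068], 'force': [-0.3207, 0.9277, -0.1113], 'moment': [0.0021, 0.0044, -0.0219], 'width': 0.088, 'gripper_force': 0.0}
d mm [392.3 506.1 -35.4] r [ 0.001  0.    -0.765]
d mm [  0.   -0.  207.5] r [0. 0. 0.]
```

All keys are required.

Emit:
jog_arm([
  {"dx": 30, "dy": 25, "dz": -15, "rx": 0, "ry": 0, "rz": -0.05, "gripper": 0},
  {"dx": 60, "dy": 55, "dz": -35, "rx": 0, "ry": 0, "rz": -0.1, "gripper": 0},
  {"dx": 90, "dy": 85, "dz": -55, "rx": 0, "ry": 0, "rz": -0.2, "gripper": 0},
  {"dx": 120, "dy": 115, "dz": -70, "rx": 0, "ry": 0, "rz": -0.3, "gripper": 0},
  {"dx": 150, "dy": 145, "dz": -75, "rx": 0, "ry": 0, "rz": -0.4, "gripper": 0},
  {"dx": 180, "dy": 175, "dz": -75, "rx": 0, "ry": 0, "rz": -0.4, "gripper": 0},
  {"dx": 210, "dy": 205, "dz": -75, "rx": 0, "ry": 0, "rz": -0.4, "gripper": 0},
  {"dx": 240, "dy": 235, "dz": -75, "rx": 0, "ry": 0, "rz": -0.4, "gripper": 0},
], force=30)

```text
t: 0.77
eef_pos: [0.3884, 0.3227, 0.2898]
ee_rot: [-3.141, -0.0, -0.006]
force: [-0.2, 0.9, -0.3]
width: 0.0874
gripper_force: 0.0
```

Run:
```python
from plan import *
status();show([((.427,-.0005,.25),down(20.5)),((.427,-.0005,.0425),down(20.5))])
```

```text
{'t': 0.7667, 'q': [1.0827, 0.032, -0.2305, -0.0001, -1.3077, 0.4818], 'eef_pos': [0.3884, 0.3227, 0.2898], 'ee_rot': [-3.1411, -0.0001, -0.0063], 'force': [-0.165, 0.8558, -0.2575], 'moment': [-0.0577, -0.2, -0.0331], 'width': 0.0874, 'gripper_force': 0.0}
d mm [ 40.6 323.   39.7] r [-0.    -0.    -0.364]
d mm [  0.   -0.  207.5] r [0. 0. 0.]
```

Emit:
jog_arm([
  {"dx": 5, "dy": 39, "dz": 0, "rx": 0, "ry": 0, "rz": -0.05, "gripper": 0},
  {"dx": 9, "dy": 78, "dz": 0, "rx": 0, "ry": 0, "rz": -0.1, "gripper": 0},
  {"dx": 13, "dy": 117, "dz": 0, "rx": 0, "ry": 0, "rz": -0.15, "gripper": 0},
  {"dx": 18, "dy": 156, "dz": 0, "rx": 0, "ry": 0, "rz": -0.2, "gripper": 0},
  {"dx": 22, "dy": 195, "dz": 0, "rx": 0, "ry": 0, "rz": -0.25, "gripper": 0},
  {"dx": 27, "dy": 234, "dz": 5, "rx": 0, "ry": 0, "rz": -0.3, "gripper": 0},
  {"dx": 31, "dy": 272, "dz": 15, "rx": 0, "ry": 0, "rz": -0.34, "gripper": 0},
  {"dx": 35, "dy": 309, "dz": 25, "rx": 0, "ry": 0, "rz": -0.365, "gripper": 0},
])

```text
t: 1.43
eef_pos: [0.4209, 0.0136, 0.2647]
ee_rot: [-3.141, -0.001, 0.361]
force: [0.1, -0.5, -0.2]
width: 0.0877
gripper_force: 0.0
```

Emit:
jog_arm([
  {"dx": 0, "dy": 0, "dz": 5, "rx": 0, "ry": 0, "rz": 0, "gripper": 0},
  {"dx": 0, "dy": 0, "dz": 25, "rx": 0, "ry": 0, "rz": 0, "gripper": 0},
  {"dx": 0, "dy": 0, "dz": 55, "rx": 0, "ry": 0, "rz": 0, "gripper": 0},
  {"dx": 0, "dy": 0, "dz": 90, "rx": 0, "ry": 0, "rz": 0, "gripper": 0},
  {"dx": 0, "dy": 0, "dz": 115, "rx": 0, "ry": 0, "rz": 0, "gripper": 0},
  {"dx": 0, "dy": 0, "dz": 125, "rx": 0, "ry": 0, "rz": 0, "gripper": 0},
  {"dx": 0, "dy": 0, "dz": 125, "rx": 0, "ry": 0, "rz": 0, "gripper": 0},
  {"dx": 0, "dy": 0, "dz": 125, "rx": 0, "ry": 0, "rz": 0, "gripper": 0},
])

```text
t: 2.1
eef_pos: [0.421, 0.0153, 0.1395]
ee_rot: [3.141, 0.001, 0.358]
force: [-0.2, -0.4, 1.0]
width: 0.0876
gripper_force: 0.0
```

Run:
```python
from plan import *
status();L2=((.427,-.0005,.0425),down(20.5));up=((.427,-.0005,.20),down(20.5))
show([L2,up,((.60,-.041,.26),down(1)),(baypos(.05),bayR()),(baypos(.01),bayR())])
```

```text
{'t': 2.1, 'q': [0.5092, -0.0009, -0.6253, 0.0003, -0.9479, 1.4198], 'eef_pos': [0.421, 0.0153, 0.1395], 'ee_rot': [3.1411, 0.0015, 0.3583], 'force': [-0.2269, -0.4331, 1.0316], 'moment': [-0.0517, -0.0786, -0.0365], 'width': 0.0876, 'gripper_force': 0.0}
d mm [ 0.2 16.8 97. ] r [0.    0.001 0.   ]
d mm [   0.     0.  -157.5] r [0. 0. 0.]
d mm [147.9  98.5 -60. ] r [ 0.   -0.    0.34]
d mm [52.8  1.5 93.9] r [0.    0.436 0.   ]
d mm [-0. -0. 40.] r [0. 0. 0.]
```

Emit:
jog_arm([
  {"dx": 0, "dy": 10, "dz": 5, "rx": 0, "ry": 0, "rz": 0, "gripper": 0},
  {"dx": 0, "dy": 17, "dz": 20, "rx": 0, "ry": 0, "rz": 0, "gripper": 0},
  {"dx": 0, "dy": 17, "dz": 45, "rx": 0, "ry": 0, "rz": 0, "gripper": 0},
  {"dx": 0, "dy": 17, "dz": 70, "rx": 0, "ry": 0, "rz": 0, "gripper": 0},
  {"dx": 0, "dy": 17, "dz": 88, "rx": 0, "ry": 0, "rz": 0, "gripper": 0},
  {"dx": 0, "dy": 17, "dz": 97, "rx": 0, "ry": 0, "rz": 0, "gripper": 0},
  {"dx": 0, "dy": 17, "dz": 97, "rx": 0, "ry": 0, "rz": 0, "gripper": 0.2},
  {"dx": 0, "dy": 17, "dz": 97, "rx": 0, "ry": 0, "rz": 0, "gripper": 1},
], force=40)

```text
t: 2.77
eef_pos: [0.428, -0.0001, 0.0434]
ee_rot: [3.141, -0.001, 0.359]
force: [0.6, -0.9, 0.8]
width: 0.0793
gripper_force: 0.0
```

Emit:
jog_arm([
  {"dx": 0, "dy": 0, "dz": 0, "rx": 0, "ry": 0, "rz": 0, "gripper": 1},
  {"dx": 0, "dy": 0, "dz": 0, "rx": 0, "ry": 0, "rz": 0, "gripper": 1},
  {"dx": 0, "dy": 0, "dz": 0, "rx": 0, "ry": 0, "rz": 0, "gripper": 1},
  {"dx": 0, "dy": 0, "dz": 0, "rx": 0, "ry": 0, "rz": 0, "gripper": 1},
  {"dx": 0, "dy": 0, "dz": 0, "rx": 0, "ry": 0, "rz": 0, "gripper": 1},
  {"dx": 0, "dy": 0, "dz": -5, "rx": 0, "ry": 0, "rz": 0, "gripper": 1},
  {"dx": 0, "dy": 0, "dz": -20, "rx": 0, "ry": 0, "rz": 0, "gripper": 1},
  {"dx": 0, "dy": 0, "dz": -40, "rx": 0, "ry": 0, "rz": 0, "gripper": 1},
])

```text
t: 3.43
eef_pos: [0.4261, -0.0009, 0.0823]
ee_rot: [3.141, 0.003, 0.358]
force: [0.5, 0.2, 0.4]
width: 0.0264
gripper_force: 0.0
```

Run:
```python
from plan import *
status()
show([((.56,-.03,.24),down(10)),(baypos(.05),bayR()),(baypos(.01),bayR())])
```

```text
{'t': 3.4333, 'q': [0.4646, 0.0865, -0.6929, -0.0003, -0.7946, 1.4644], 'eef_pos': [0.4261, -0.0009, 0.0823], 'ee_rot': [3.1414, 0.0032, 0.358], 'force': [0.4569, 0.156, 0.4252], 'moment': [-0.027, -0.061, -0.0528], 'width': 0.0264, 'gripper_force': 0.0}
d mm [ 114.8   74.2 -158. ] r [0.    0.003 0.183]
d mm [89.4 27.5 73.9] r [-0.034  0.435  0.155]
d mm [-0. -0. 40.] r [0. 0. 0.]
```

Emit:
jog_arm([
  {"dx": 0, "dy": 0, "dz": 15, "rx": 0, "ry": 0, "rz": 0, "gripper": 0.6},
  {"dx": 0, "dy": 0, "dz": 30, "rx": 0, "ry": 0, "rz": 0, "gripper": 0.6},
  {"dx": 0, "dy": 0, "dz": 39, "rx": 0, "ry": 0, "rz": 0, "gripper": 0.6},
  {"dx": 0, "dy": 0, "dz": 39.5, "rx": 0, "ry": 0, "rz": 0, "gripper": 0.6},
  {"dx": 0, "dy": 0, "dz": 39.5, "rx": 0, "ry": 0, "rz": 0, "gripper": 1},
  {"dx": 0, "dy": 0, "dz": 39.5, "rx": 0, "ry": 0, "rz": 0, "gripper": 1},
  {"dx": 0, "dy": 0, "dz": 39.5, "rx": 0, "ry": 0, "rz": 0, "gripper": 1},
  {"dx": 0, "dy": 0, "dz": 39.5, "rx": 0, "ry": 0, "rz": 0, "gripper": 1},
])

```text
t: 4.1
eef_pos: [0.4276, -0.0003, 0.0437]
ee_rot: [-3.142, -0.001, 0.358]
force: [-0.4, 0.1, 0.1]
width: 0.014
gripper_force: 0.0
```

Emit:
jog_arm([
  {"dx": 0, "dy": 0, "dz": 0, "rx": 0, "ry": 0, "rz": 0, "gripper": 1},
  {"dx": 0, "dy": 0, "dz": 0, "rx": 0, "ry": 0, "rz": 0, "gripper": 1},
  {"dx": 0, "dy": 0, "dz": 0, "rx": 0, "ry": 0, "rz": 0, "gripper": 1},
  {"dx": 0, "dy": 0, "dz": 0, "rx": 0, "ry": 0, "rz": 0, "gripper": 1},
  {"dx": 0, "dy": 0, "dz": 0, "rx": 0, "ry": 0, "rz": 0, "gripper": 1},
  {"dx": 0, "dy": 0, "dz": 0, "rx": 0, "ry": 0, "rz": 0, "gripper": 1},
  {"dx": 0, "dy": 0, "dz": 0, "rx": 0, "ry": 0, "rz": 0, "gripper": 1},
  {"dx": 0, "dy": 0, "dz": 0, "rx": 0, "ry": 0, "rz": 0, "gripper": 1},
])

```text
t: 4.77
eef_pos: [0.4271, -0.0005, 0.0431]
ee_rot: [3.142, 0.0, 0.358]
force: [-0.2, 0.3, -0.6]
width: 0.0003
gripper_force: 0.0
```

Run:
```python
from plan import *
status()
show([((.56,-.03,.24),down(10)),(baypos(.05),bayR()),(baypos(.01),bayR())])
```

```text
{'t': 4.7667, 'q': [0.4646, 0.1507, -0.7404, 0.0, -0.6798, 1.4644], 'eef_pos': [0.4271, -0.0005, 0.0431], 'ee_rot': [3.1416, 0.0001, 0.3582], 'force': [-0.1775, 0.3409, -0.5962], 'moment': [-0.0772, -0.0073, -0.0837], 'width': 0.0003, 'gripper_force': 0.0}
d mm [ 114.    74.2 -196.9] r [0.    0.    0.184]
d mm [89.4 27.5 73.9] r [-0.034  0.435  0.155]
d mm [-0. -0. 40.] r [0. 0. 0.]
```

Run:
```python
from station import arm
import cv2,numpy as np
a=[]
for n,(x,y) in(("scene",(328,209)),("top",(317,219))):
    f=arm.grab_frame(n); np.savez(f"{n}1.npz",**f)
    a.append(cv2.resize(np.ascontiguousarray(f["frame"][y-60:y+60,x-60:x+60,::-1]),(390,390),interpolation=cv2.INTER_CUBIC))
cv2.imwrite("pics/c1.png",np.hstack(a))
```

```text
(no output)
```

View pics/c1.png

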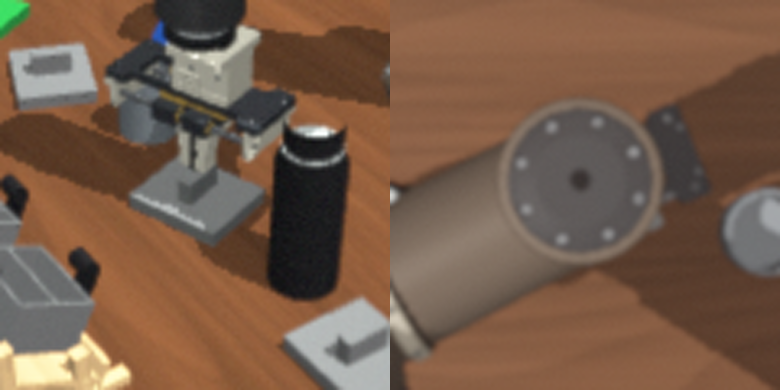

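```bash
python3 - <<'E'
from h import *
S=dict(np.load("scene1.npz"));S0=dict(np.load("scene0.npz"))
u=(project(S,[[.427,0,.021],[.427,0,.046],[.427,0,.09]])-[268,149])*3.25
print("tcp tip,ribtop,z90 in crop px",u.round())
for F in(S0,S):
    C=cloud(F);m=(abs(C[...,0]-.427)<.06)&(abs(C[...,1])<.06)&(C[...,2]>.038)&(C[...,2]<.05)
    print("rib",cv2.minAreaRect((C[m][:,:2]*1000).astype(np.float32)),C[m].mean(0))
    im=F["frame"].astype(int);m=(np.hypot(C[...,0]-.427,C[...,1])<.085)&(abs(C[...,2]-.018)<.004)&(np.ptp(im,axis=2)<25)
    print("plate",cv2.minAreaRect((C[m][:,:2]*1000).astype(np.float32)))
E
python3 - <<'E'
import cv2
im=cv2.imread("pics/c1.png")[100:260,100:300];cv2.imwrite("pics/c2.png",cv2.resize(im,None,fx=3.5,fy=3.5,interpolation=cv2.INTER_CUBIC))
E
```

```text
tcp tip,ribtop,z90 in crop px [[198. 189.]
 [198. 171.]
 [199. 138.]]
rib ((428.22052001953125, -1.1694488525390625), (58.69099807739258, 20.046188354492188), 23.816499710083008) [0.43061718 0.00130194 0.04480887]
plate ((427.7926025390625, -0.38134002685546875), (102.64311218261719, 117.53331756591797), 21.5706729888916)
rib ((429.5012512207031, 0.5411338806152344), (51.544063568115234, 19.684925079345703), 17.095088958740234) [0.43507425 0.00444084 0.04521685]
plate ((429.8599853515625, -0.8466644287109375), (103.39198303222656, 116.66950225830078), 20.902076721191406)
```

View pics/c2.png

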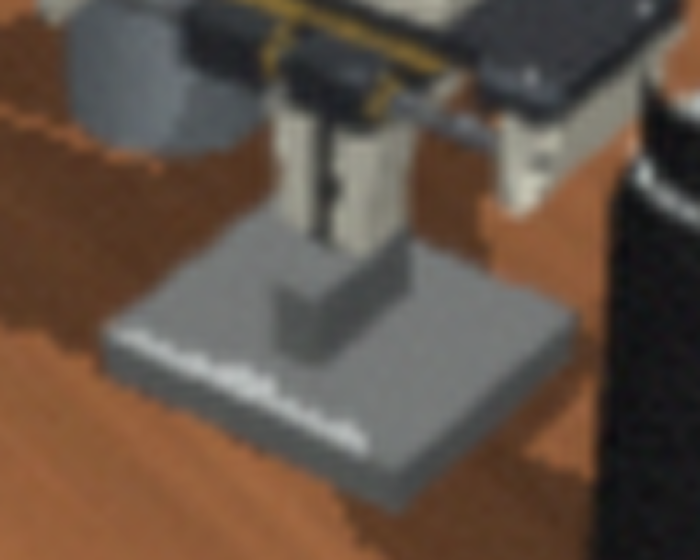

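Run:
```python
from h import *
from station import arm
print(arm.tcp_to_tips,[a for a in dir(arm) if a[0]!='_'])
S=dict(np.load("scene1.npz"));C=cloud(S)
for cx in (185,191,197,203,209):
    for cy in range(140,190,7):
        u,v=int(268+cx/3.25),int(149+cy/3.25);print((cx,cy),C[v,u].round(3),S["frame"][v,u],end=" ")
    print()
```

```text
0.022 ['Unreachable', 'get_state', 'grab_frame', 'job_done', 'tcp_to_tips']
(185, 140) [ 0.444 -0.006  0.092] [157 155 144] (185, 147) [ 0.441 -0.011  0.079] [152 149 137] (185, 154) [ 0.443 -0.007  0.073] [152 150 138] (185, 161) [ 0.445 -0.005  0.066] [148 147 135] (185, 168) [ 0.415 -0.049  0.018] [119 121 120] (185, 175) [ 0.422 -0.038  0.019] [116 119 117] (185, 182) [0.453 0.007 0.047] [94 95 94] (185, 189) [0.45  0.003 0.034] [80 83 83] 
(191, 140) [ 0.439 -0.001  0.093] [92 92 85] (191, 147) [0.441 0.001 0.086] [95 96 88] (191, 154) [ 0.438 -0.003  0.074] [88 88 83] (191, 161) [ 0.439 -0.001  0.066] [94 93 85] (191, 168) [ 0.439 -0.     0.058] [79 79 79] (191, 175) [ 0.439 -0.001  0.049] [116 120 120] (191, 182) [0.447 0.012 0.047] [107 110 111] (191, 189) [0.449 0.015 0.041] [79 81 80] 
(197, 140) [0.437 0.008 0.097] [120 119 112] (197, 147) [0.439 0.011 0.091] [138 138 126] (197, 154) [0.437 0.008 0.08 ] [85 85 79] (197, 161) [0.438 0.009 0.073] [143 143 130] (197, 168) [0.438 0.01  0.065] [140 138 128] (197, 175) [0.431 0.001 0.047] [116 118 117] (197, 182) [0.439 0.011 0.044] [76 79 79] (197, 189) [0.439 0.012 0.035] [68 71 71] 
(203, 140) [0.432 0.013 0.098] [150 148 137] (203, 147) [0.434 0.016 0.093] [154 154 142] (203, 154) [0.435 0.018 0.085] [154 153 139] (203, 161) [0.435 0.017 0.076] [150 149 137] (203, 168) [0.433 0.016 0.066] [150 147 136] (203, 175) [0.426 0.005 0.048] [116 118 113] (203, 182) [0.428 0.009 0.037] [67 72 73] (203, 189) [0.429 0.01  0.03 ] [71 72 72] 
(209, 140) [0.431 0.023 0.104] [136 136 124] (209, 147) [0.427 0.018 0.09 ] [127 127 116] (209, 154) [0.427 0.019 0.083] [130 129 118] (209, 161) [0.425 0.016 0.071] [131 129 118] (209, 168) [0.424 0.015 0.062] [128 126 117] (209, 175) [ 0.413 -0.     0.039] [77 78 78] (209, 182) [0.416 0.004 0.03 ] [69 73 73] (209, 189) [0.415 0.002 0.019] [ 99 101 101]
```

```bash
python3 - <<'E'
from h import *
for n,tcp in(("scene0",(.2669,.6195,.2138)),("scene1",(.4271,-.0005,.0431))):
    S=dict(np.load(n+".npz"));C=cloud(S);im=S["frame"].astype(int);t=np.array(tcp)
    # finger-coloured (light, warm-grey) pixels near the tool axis
    m=(np.hypot(C[...,0]-t[0],C[...,1]-t[1])<.08)&(C[...,2]>t[2]-.04)&(C[...,2]<t[2]+.25)&(im.min(2)>100)&(im[...,0]-im[...,2]>5)&(im[...,0]-im[...,2]<35)
    h=np.histogram((C[m][:,2]-t[2])*1000,bins=np.arange(-40,260,10));print(n,list(zip(h[1][:-1].astype(int),h[0])))
    print(project(S,[t,t-[0,0,.022]]))
    T=dict(np.load(n.replace("scene","top")+".npz"));
E
python3 - <<'E'
import cv2
im=cv2.imread("pics/scene0.png")[150:290,480:640];cv2.imwrite("pics/c3.png",cv2.resize(im,None,fx=4,fy=4,interpolation=cv2.INTER_CUBIC))
E
```

```text
scene0 [(np.int64(-40), np.int64(0)), (np.int64(-30), np.int64(0)), (np.int64(-20), np.int64(0)), (np.int64(-10), np.int64(0)), (np.int64(0), np.int64(0)), (np.int64(10), np.int64(19)), (np.int64(20), np.int64(47)), (np.int64(30), np.int64(39)), (np.int64(40), np.int64(38)), (np.int64(50), np.int64(25)), (np.int64(60), np.int64(22)), (np.int64(70), np.int64(11)), (np.int64(80), np.int64(0)), (np.int64(90), np.int64(3)), (np.int64(100), np.int64(1)), (np.int64(110), np.int64(0)), (np.int64(120), np.int64(141)), (np.int64(130), np.int64(163)), (np.int64(140), np.int64(155)), (np.int64(150), np.int64(94)), (np.int64(160), np.int64(107)), (np.int64(170), np.int64(241)), (np.int64(180), np.int64(5)), (np.int64(190), np.int64(0)), (np.int64(200), np.int64(0)), (np.int64(210), np.int64(0)), (np.int64(220), np.int64(1)), (np.int64(230), np.int64(0)), (np.int64(240), np.int64(1))]
[[526.07475544 252.41934536]
 [523.34412318 258.83333142]]
scene1 [(np.int64(-40), np.int64(0)), (np.int64(-30), np.int64(6)), (np.int64(-20), np.int64(0)), (np.int64(-10), np.int64(0)), (np.int64(0), np.int64(0)), (np.int64(10), np.int64(8)), (np.int64(20), np.int64(19)), (np.int64(30), np.int64(18)), (np.int64(40), np.int64(22)), (np.int64(50), np.int64(17)), (np.int64(60), np.int64(3)), (np.int64(70), np.int64(1)), (np.int64(80), np.int64(1)), (np.int64(90), np.int64(2)), (np.int64(100), np.int64(0)), (np.int64(110), np.int64(3)), (np.int64(120), np.int64(52)), (np.int64(130), np.int64(60)), (np.int64(140), np.int64(68)), (np.int64(150), np.int64(45)), (np.int64(160), np.int64(33)), (np.int64(170), np.int64(130)), (np.int64(180), np.int64(14)), (np.int64(190), np.int64(0)), (np.int64(200), np.int64(0)), (np.int64(210), np.int64(0)), (np.int64(220), np.int64(0)), (np.int64(230), np.int64(0)), (np.int64(240), np.int64(0))]
[[328.79895613 202.30619905]
 [328.7194656  207.21542594]]
```

View pics/c3.png

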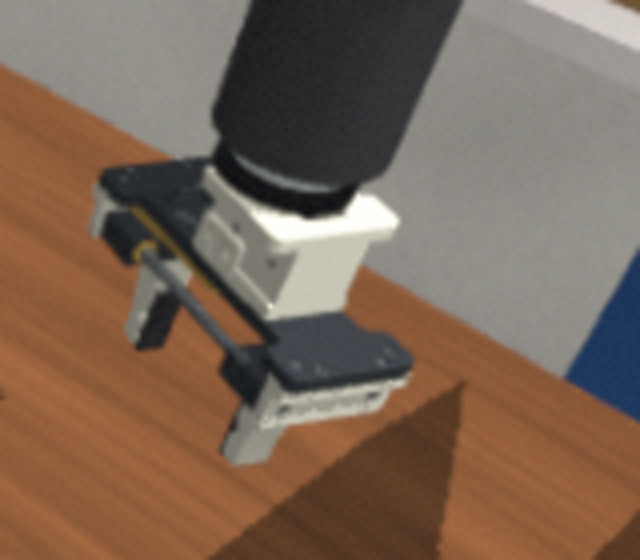

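The crops show the lid lying undisturbed, with the closed fingertips just above the rib. The tips appear at c2 (345,245), but by the stated tool length they should be at (343,311). The depth data agrees in both poses: the real tips are about 13 mm above the reported TCP, where the brief puts them 22 mm below it. I'll go about 33 mm lower and watch the force.

Emit:
jog_arm([
  {"dx": 0, "dy": 0, "dz": 0, "rx": 0, "ry": 0, "rz": 0, "gripper": 0.5},
  {"dx": 0, "dy": 0, "dz": 0, "rx": 0, "ry": 0, "rz": 0, "gripper": 0.5},
  {"dx": 0, "dy": 0, "dz": 0, "rx": 0, "ry": 0, "rz": 0, "gripper": 0.5},
  {"dx": 0, "dy": 0, "dz": 0, "rx": 0, "ry": 0, "rz": 0, "gripper": 0.5},
  {"dx": 0, "dy": 0, "dz": 0, "rx": 0, "ry": 0, "rz": 0, "gripper": 0.5},
  {"dx": 0, "dy": 0, "dz": 0, "rx": 0, "ry": 0, "rz": 0, "gripper": 0.5},
  {"dx": 0, "dy": 0, "dz": 5, "rx": 0, "ry": 0, "rz": 0, "gripper": 0.5},
  {"dx": 0, "dy": 0, "dz": 10, "rx": 0, "ry": 0, "rz": 0, "gripper": 0.5},
])

```text
t: 5.53
eef_pos: [0.4274, -0.0004, 0.0329]
ee_rot: [-3.142, -0.001, 0.358]
force: [-1.0, 0.6, -0.4]
width: 0.0426
gripper_force: 0.0
```

Emit:
jog_arm([
  {"dx": 0, "dy": 0, "dz": 4, "rx": 0, "ry": 0, "rz": 0, "gripper": 0.5},
  {"dx": 0, "dy": 0, "dz": 8, "rx": 0, "ry": 0, "rz": 0, "gripper": 0.5},
  {"dx": 0, "dy": 0, "dz": 11, "rx": 0, "ry": 0, "rz": 0, "gripper": 0.5},
  {"dx": 0, "dy": 0, "dz": 14, "rx": 0, "ry": 0, "rz": 0, "gripper": 0.5},
  {"dx": 0, "dy": 0, "dz": 16, "rx": 0, "ry": 0, "rz": 0, "gripper": 0.5},
  {"dx": 0, "dy": 0, "dz": 18, "rx": 0, "ry": 0, "rz": 0, "gripper": 0.5},
  {"dx": 0, "dy": 0, "dz": 18, "rx": 0, "ry": 0, "rz": 0, "gripper": 0.5},
  {"dx": 0, "dy": 0, "dz": 18, "rx": 0, "ry": 0, "rz": 0, "gripper": 0.5},
])

```text
t: 6.2
eef_pos: [0.4272, -0.0005, 0.0151]
ee_rot: [3.142, 0.0, 0.358]
force: [0.3, -0.3, 0.7]
width: 0.0436
gripper_force: 0.0
```

Run:
```python
from h import *
from plan import *
status();t=arm.get_state()["eef_pos"]
S=arm.grab_frame("scene");C=cloud(S);im=S["frame"].astype(int)
m=(np.hypot(C[...,0]-t[0],C[...,1]-t[1])<.08)&(C[...,2]>t[2]-.04)&(C[...,2]<t[2]+.25)&(im.min(2)>100)&(im[...,0]-im[...,2]>5)&(im[...,0]-im[...,2]<35)
print(np.histogram((C[m][:,2]-t[2])*1000,bins=np.arange(0,80,5)))
```

```text
{'t': 6.2, 'q': [0.4645, 0.2021, -0.7707, 0.0001, -0.5981, 1.4644], 'eef_pos': [0.4272, -0.0005, 0.0151], 'ee_rot': [3.1415, 0.0002, 0.3582], 'force': [0.2717, -0.2724, 0.7452], 'moment': [-0.0411, -0.0328, -0.0417], 'width': 0.0436, 'gripper_force': 0.0}
(array([ 5,  0,  1,  4, 14,  8, 10,  7, 10,  7, 14,  7,  7,  6,  4]), array([ 0,  5, 10, 15, 20, 25, 30, 35, 40, 45, 50, 55, 60, 65, 70, 75]))
```

Emit:
jog_arm([
  {"dx": 0, "dy": 0, "dz": 3, "rx": 0, "ry": 0, "rz": 0, "gripper": 0.6},
  {"dx": 0, "dy": 0, "dz": 5, "rx": 0, "ry": 0, "rz": 0, "gripper": 0.7},
  {"dx": 0, "dy": 0, "dz": 5, "rx": 0, "ry": 0, "rz": 0, "gripper": 1},
  {"dx": 0, "dy": 0, "dz": 5, "rx": 0, "ry": 0, "rz": 0, "gripper": 1},
  {"dx": 0, "dy": 0, "dz": 5, "rx": 0, "ry": 0, "rz": 0, "gripper": 1},
  {"dx": 0, "dy": 0, "dz": 5, "rx": 0, "ry": 0, "rz": 0, "gripper": 1},
  {"dx": 0, "dy": 0, "dz": 5, "rx": 0, "ry": 0, "rz": 0, "gripper": 1},
  {"dx": 0, "dy": 0, "dz": 5, "rx": 0, "ry": 0, "rz": 0, "gripper": 1},
])

```text
t: 6.92
eef_pos: [0.4271, -0.0005, 0.0101]
ee_rot: [-3.142, 0.0, 0.358]
force: [-0.0, -0.2, -2.0]
width: 0.0177
gripper_force: 40.0
```

Run:
```python
from plan import *
status()
```

```text
{'t': 6.9167, 'q': [0.4646, 0.2115, -0.7759, -0.0, -0.5834, 1.4644], 'eef_pos': [0.4271, -0.0005, 0.0101], 'ee_rot': [-3.1416, 0.0, 0.3582], 'force': [-0.0459, -0.215, -2.0285], 'moment': [-0.1405, 0.0126, -0.0108], 'width': 0.0177, 'gripper_force': 39.9819}
```

```bash
sed -i 's/.0285+h/-.0039+h/; s/BAY=np.array(\[.686/BAY=np.array([.6862/' plan.py
python3 - <<'E'
from plan import *
up=((.427,-.0005,.16),down(20.5))
show([up,(baypos(.12),bayR()),(baypos(.08),bayR())])
E
```

```text
d mm [-1.000e-01 -0.000e+00 -1.499e+02] r [-0.  0.  0.]
d mm [182.4 112.3 -40.2] r [-0.074  0.432  0.335]
d mm [ 0. -0. 40.] r [0. 0. 0.]
```

Emit:
jog_arm([
  {"dx": 0, "dy": 0, "dz": -5, "rx": 0, "ry": 0, "rz": 0, "gripper": 1},
  {"dx": 0, "dy": 0, "dz": -20, "rx": 0, "ry": 0, "rz": 0, "gripper": 1},
  {"dx": 0, "dy": 0, "dz": -45, "rx": 0, "ry": 0, "rz": 0, "gripper": 1},
  {"dx": 0, "dy": 0, "dz": -75, "rx": 0, "ry": 0, "rz": 0, "gripper": 1},
  {"dx": 0, "dy": 0, "dz": -105, "rx": 0, "ry": 0, "rz": 0, "gripper": 1},
  {"dx": 0, "dy": 0, "dz": -130, "rx": 0, "ry": 0, "rz": 0, "gripper": 1},
  {"dx": 0, "dy": 0, "dz": -145, "rx": 0, "ry": 0, "rz": 0, "gripper": 1},
  {"dx": 0, "dy": 0, "dz": -150, "rx": 0, "ry": 0, "rz": 0, "gripper": 1},
])

```text
t: 7.58
eef_pos: [0.4285, -0.0, 0.1633]
ee_rot: [3.142, -0.005, 0.359]
force: [-0.6, 0.5, -0.2]
width: 0.0177
gripper_force: 40.0
```

Emit:
jog_arm([
  {"dx": 15, "dy": 9, "dz": -5, "rx": -0.01, "ry": 0.04, "rz": 0.03, "gripper": 1},
  {"dx": 40, "dy": 24, "dz": -10, "rx": -0.02, "ry": 0.1, "rz": 0.08, "gripper": 1},
  {"dx": 70, "dy": 43, "dz": -18, "rx": -0.03, "ry": 0.17, "rz": 0.13, "gripper": 1},
  {"dx": 100, "dy": 61, "dz": -25, "rx": -0.04, "ry": 0.24, "rz": 0.19, "gripper": 1},
  {"dx": 130, "dy": 80, "dz": -31, "rx": -0.055, "ry": 0.31, "rz": 0.24, "gripper": 1},
  {"dx": 155, "dy": 95, "dz": -36, "rx": -0.065, "ry": 0.37, "rz": 0.29, "gripper": 1},
  {"dx": 175, "dy": 107, "dz": -39, "rx": -0.07, "ry": 0.42, "rz": 0.325, "gripper": 1},
  {"dx": 182, "dy": 112, "dz": -40, "rx": -0.074, "ry": 0.432, "rz": 0.335, "gripper": 1},
])

```text
t: 8.25
eef_pos: [0.6373, -0.0422, 0.1988]
ee_rot: [-3.141, -0.436, 0.016]
force: [-1.1, 0.5, -0.4]
width: 0.0177
gripper_force: 40.0
```

Emit:
jog_arm([
  {"dx": 0, "dy": 0, "dz": 0, "rx": 0, "ry": 0, "rz": 0, "gripper": 1},
  {"dx": 0, "dy": 0, "dz": 0, "rx": 0, "ry": 0, "rz": 0, "gripper": 1},
  {"dx": 0, "dy": 0, "dz": 10, "rx": 0, "ry": 0, "rz": 0, "gripper": 1},
  {"dx": 0, "dy": 0, "dz": 20, "rx": 0, "ry": 0, "rz": 0, "gripper": 1},
  {"dx": 0, "dy": 0, "dz": 30, "rx": 0, "ry": 0, "rz": 0, "gripper": 1},
  {"dx": 0, "dy": 0, "dz": 40, "rx": 0, "ry": 0, "rz": 0, "gripper": 1},
  {"dx": 0, "dy": 0, "dz": 40, "rx": 0, "ry": 0, "rz": 0, "gripper": 1},
  {"dx": 0, "dy": 0, "dz": 40, "rx": 0, "ry": 0, "rz": 0, "gripper": 1},
])

```text
t: 8.92
eef_pos: [0.6533, -0.0414, 0.1623]
ee_rot: [3.141, -0.434, 0.018]
force: [0.1, 0.0, -0.2]
width: 0.0176
gripper_force: 40.0
```

```bash
cat > look.py <<'E'
import sys
from h import *
from plan import *
# where is the held lid? plate points in bay frame (scene view)
def look(tag,crop=None):
    status();st=arm.get_state();R=Ro.from_euler('xyz',st["ee_rot"]).as_matrix()
    print("lid origin by arm, bay frame mm",np.round(RB.T@(st["eef_pos"]-R[:,2]*.0039-BAY)*1000,1))
    show([(baypos(h),bayR()) for h in(.08,.03,.010,0)])
    F=arm.grab_frame("scene");np.savez(tag+".npz",**F);C=cloud(F);im=F["frame"].astype(int)
    if crop:
        (u,v)=project(F,[BAY+RB@[0,0,.03]])[0].astype(int);w,hh=80,60
        c=np.ascontiguousarray(F["frame"][v-hh:v+hh,u-w:u+w,::-1]);cv2.imwrite(f"pics/{tag}.png",cv2.resize(c,None,fx=5,fy=5,interpolation=cv2.INTER_CUBIC));print("crop0",u-w,v-hh)
    L=(C-BAY)@RB;g=(np.ptp(im,axis=2)<25)&(abs(L[...,0])<.075)&(abs(L[...,1])<.08)&(L[...,2]>-.005)&(L[...,2]<.16)
    hst=np.histogram(L[g][:,2]*1000,bins=np.arange(-5,160,5));print(list(zip(hst[1].astype(int).tolist(),hst[0].tolist())))
    return F,C,L,g
E
python3 - <<'E'
from look import *
F,C,L,g=look("a1",1)
E
```

```text
{'t': 8.9167, 'q': [0.293, 0.1356, -0.6229, 0.2926, -0.4088, 1.0506], 'eef_pos': [0.6533, -0.0414, 0.1623], 'ee_rot': [3.141, -0.4337, 0.0181], 'force': [0.1048, 0.0295, -0.1824], 'moment': [-0.0193, 1.5729, -0.0191], 'width': 0.0176, 'gripper_force': 39.982}
lid origin by arm, bay frame mm [-1.3  0.1 78.8]
d mm [ 1.3  0.1 -1.2] r [0.    0.003 0.001]
d mm [-0.  0. 50.] r [0. 0. 0.]
d mm [-0. -0. 20.] r [0. 0. 0.]
d mm [ 0.  0. 10.] r [0. 0. 0.]
crop0 179 141
[(-5, 159), (0, 78), (5, 24), (10, 29), (15, 34), (20, 22), (25, 0), (30, 0), (35, 0), (40, 0), (45, 0), (50, 0), (55, 0), (60, 5), (65, 63), (70, 69), (75, 63), (80, 316), (85, 17), (90, 22), (95, 19), (100, 28), (105, 27), (110, 34), (115, 25), (120, 22), (125, 20), (130, 20), (135, 15), (140, 9), (145, 4), (150, 6)]
```

View pics/a1.png

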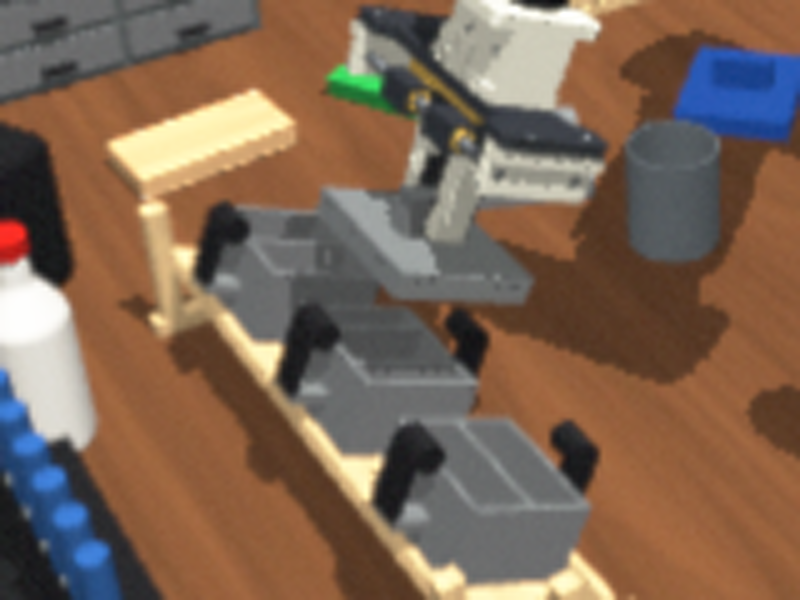

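```bash
cat >> look.py <<'E'
def lidpose(L,F,zt):
    g=(np.ptp(F["frame"].astype(int),axis=2)<25)&(abs(L[...,0])<.09)&(abs(L[...,1])<.09)&(abs(L[...,2]-zt)<.004)
    p=L[g];A=np.c_[p[:,:2],np.ones(len(p))];co=np.linalg.lstsq(A,p[:,2],rcond=None)[0]
    lo,hi=np.percentile(p[:,:2],1,axis=0),np.percentile(p[:,:2],99,axis=0)
    print("plate n",len(p),"ctr",np.round((lo+hi)*500,1),"size",np.round((hi-lo)*1000,1),"tilt deg",np.round(np.degrees(co[:2]),1),"z0",round(co[2]*1000,1),cv2.minAreaRect((p[:,:2]*1000).astype(np.float32)))
E
python3 - <<'E'
from h import *;from look import lidpose,RB,BAY
for n,zt in(("a1",.083),("scene0",0)):
    F=dict(np.load(n+".npz"));lidpose((cloud(F)-BAY)@RB,F,zt)
E
```

```text
plate n 337 ctr [1.6 2.2] size [ 96.7 113.4] tilt deg [-0.3 -0.3] z0 82.7 ((0.4754753112792969, 1.98834228515625), (119.53092956542969, 100.17997741699219), 89.93846130371094)
plate n 222 ctr [  5. -18.] size [131.4 141.7] tilt deg [0.3 0.3] z0 -0.5 ((5.214572906494141, -17.773216247558594), (135.11595153808594, 143.5680694580078), 1.232466697692871)
```

Emit:
jog_arm([
  {"dx": 1, "dy": 1, "dz": 5, "rx": 0, "ry": 0, "rz": 0, "gripper": 1},
  {"dx": 1, "dy": 1, "dz": 15, "rx": 0, "ry": 0, "rz": 0, "gripper": 1},
  {"dx": 1, "dy": 1, "dz": 25, "rx": 0, "ry": 0, "rz": 0, "gripper": 1},
  {"dx": 1, "dy": 1, "dz": 35, "rx": 0, "ry": 0, "rz": 0, "gripper": 1},
  {"dx": 1, "dy": 1, "dz": 43, "rx": 0, "ry": 0, "rz": 0, "gripper": 1},
  {"dx": 1, "dy": 1, "dz": 47, "rx": 0, "ry": 0, "rz": 0, "gripper": 1},
  {"dx": 1, "dy": 1, "dz": 50, "rx": 0, "ry": 0, "rz": 0, "gripper": 1},
  {"dx": 1, "dy": 1, "dz": 50, "rx": 0, "ry": 0, "rz": 0, "gripper": 1},
])

```text
t: 9.63
eef_pos: [0.6755, -0.0421, 0.1184]
ee_rot: [3.141, -0.435, 0.018]
force: [-1.3, 0.8, -0.6]
width: 0.0177
gripper_force: 40.0
```

Emit:
jog_arm([
  {"dx": 0, "dy": 0, "dz": 2, "rx": 0, "ry": 0, "rz": 0, "gripper": 1},
  {"dx": 0, "dy": 0, "dz": 5, "rx": 0, "ry": 0, "rz": 0, "gripper": 1},
  {"dx": 0, "dy": 0, "dz": 8, "rx": 0, "ry": 0, "rz": 0, "gripper": 1},
  {"dx": 0, "dy": 0, "dz": 10, "rx": 0, "ry": 0, "rz": 0, "gripper": 1},
  {"dx": 0, "dy": 0, "dz": 12, "rx": 0, "ry": 0, "rz": 0, "gripper": 1},
  {"dx": 0, "dy": 0, "dz": 14, "rx": 0, "ry": 0, "rz": 0, "gripper": 1},
  {"dx": 0, "dy": 0, "dz": 15, "rx": 0, "ry": 0, "rz": 0, "gripper": 1},
  {"dx": 0, "dy": 0, "dz": 15, "rx": 0, "ry": 0, "rz": 0, "gripper": 1},
])

```text
t: 10.3
eef_pos: [0.6821, -0.0417, 0.105]
ee_rot: [-3.141, -0.436, 0.018]
force: [-1.1, -0.2, -2.4]
width: 0.0177
gripper_force: 40.0
```

Run:
```python
from look import *
F,C,L,g=look("a2");lidpose(L,F,.018)
```

```text
{'t': 10.3, 'q': [0.2549, 0.2481, -0.6832, 0.4372, -0.2359, 0.9287], 'eef_pos': [0.6821, -0.0417, 0.105], 'ee_rot': [-3.1414, -0.4358, 0.0178], 'force': [-1.1403, -0.153, -2.4475], 'moment': [-0.0626, 1.9634, -0.0027], 'width': 0.0177, 'gripper_force': 39.9826}
lid origin by arm, bay frame mm [ 0.5 -0.7 14.7]
d mm [ -0.6  -0.7 -65.3] r [-0.     0.001  0.   ]
d mm [-0.  0. 50.] r [0. 0. 0.]
d mm [-0. -0. 20.] r [0. 0. 0.]
d mm [ 0.  0. 10.] r [0. 0. 0.]
[(-5, 20), (0, 61), (5, 68), (10, 68), (15, 345), (20, 59), (25, 20), (30, 23), (35, 25), (40, 25), (45, 36), (50, 21), (55, 19), (60, 18), (65, 22), (70, 13), (75, 7), (80, 3), (85, 2), (90, 4), (95, 22), (100, 45), (105, 36), (110, 51), (115, 2), (120, 30), (125, 63), (130, 140), (135, 37), (140, 44), (145, 41), (150, 37)]
plate n 408 ctr [5.3 0.7] size [127. 115.] tilt deg [-0.5 -0.3] z0 18.4 ((5.5423126220703125, -0.7429771423339844), (118.94900512695312, 132.74766540527344), 89.21372985839844)
```

Emit:
jog_arm([
  {"dx": 0, "dy": 0, "dz": 1, "rx": 0, "ry": 0, "rz": 0, "gripper": 1},
  {"dx": 0, "dy": 0, "dz": 2, "rx": 0, "ry": 0, "rz": 0, "gripper": 1},
  {"dx": 0, "dy": 0, "dz": 3, "rx": 0, "ry": 0, "rz": 0, "gripper": 1},
  {"dx": 0, "dy": 0, "dz": 4, "rx": 0, "ry": 0, "rz": 0, "gripper": 1},
  {"dx": 0, "dy": 0, "dz": 5, "rx": 0, "ry": 0, "rz": 0, "gripper": 1},
  {"dx": 0, "dy": 0, "dz": 6, "rx": 0, "ry": 0, "rz": 0, "gripper": 1},
  {"dx": 0, "dy": 0, "dz": 7, "rx": 0, "ry": 0, "rz": 0, "gripper": 1},
  {"dx": 0, "dy": 0, "dz": 7, "rx": 0, "ry": 0, "rz": 0, "gripper": 1},
])

```text
t: 11.02
eef_pos: [0.6851, -0.0417, 0.0987]
ee_rot: [-3.141, -0.436, 0.018]
force: [-3.3, 0.3, 0.2]
width: 0.0176
gripper_force: 40.0
```

Run:
```python
from look import *
F,C,L,g=look("a3");lidpose(L,F,.014)
```

```text
{'t': 11.0167, 'q': [0.2477, 0.26, -0.6947, 0.4714, -0.213, 0.8996], 'eef_pos': [0.6851, -0.0417, 0.0987], 'ee_rot': [-3.1414, -0.4359, 0.0178], 'force': [-3.2578, 0.2821, 0.2037], 'moment': [0.0397, 2.0265, 0.0864], 'width': 0.0176, 'gripper_force': 39.9832}
lid origin by arm, bay frame mm [ 0.5 -0.6  7.7]
d mm [ -0.5  -0.7 -72.3] r [-0.  0.  0.]
d mm [-0.  0. 50.] r [0. 0. 0.]
d mm [-0. -0. 20.] r [0. 0. 0.]
d mm [ 0.  0. 10.] r [0. 0. 0.]
[(-5, 61), (0, 62), (5, 89), (10, 324), (15, 56), (20, 40), (25, 15), (30, 27), (35, 34), (40, 25), (45, 19), (50, 20), (55, 21), (60, 13), (65, 9), (70, 9), (75, 2), (80, 3), (85, 19), (90, 30), (95, 47), (100, 35), (105, 35), (110, 4), (115, 42), (120, 121), (125, 76), (130, 42), (135, 36), (140, 42), (145, 45), (150, 36)]
plate n 361 ctr [8.1 1.6] size [125.3 114.2] tilt deg [ 0.3 -0.3] z0 12.3 ((5.3998870849609375, 1.2098388671875), (116.45781707763672, 134.2671356201172), 89.16796875)
```

Emit:
jog_arm([
  {"dx": 0, "dy": 0, "dz": 0.7, "rx": 0, "ry": 0, "rz": 0, "gripper": 1},
  {"dx": 0, "dy": 0, "dz": 1.4, "rx": 0, "ry": 0, "rz": 0, "gripper": 1},
  {"dx": 0, "dy": 0, "dz": 2, "rx": 0, "ry": 0, "rz": 0, "gripper": 1},
  {"dx": 0, "dy": 0, "dz": 2.6, "rx": 0, "ry": 0, "rz": 0, "gripper": 1},
  {"dx": 0, "dy": 0, "dz": 3.2, "rx": 0, "ry": 0, "rz": 0, "gripper": 1},
  {"dx": 0, "dy": 0, "dz": 4, "rx": 0, "ry": 0, "rz": 0, "gripper": 1},
  {"dx": 0, "dy": 0, "dz": 4, "rx": 0, "ry": 0, "rz": 0, "gripper": 1},
  {"dx": 0, "dy": 0, "dz": 4, "rx": 0, "ry": 0, "rz": 0, "gripper": 1},
])

```text
t: 11.73
eef_pos: [0.6866, -0.0417, 0.095]
ee_rot: [-3.141, -0.436, 0.018]
force: [-1.7, 0.8, -2.3]
width: 0.0179
gripper_force: 40.0
```

Run:
```python
from look import *
F,C,L,g=look("a4");lidpose(L,F,.009)
```

```text
{'t': 11.7333, 'q': [0.2426, 0.2668, -0.7023, 0.4948, -0.1992, 0.8798], 'eef_pos': [0.6866, -0.0417, 0.095], 'ee_rot': [-3.1414, -0.4356, 0.0177], 'force': [-1.7481, 0.8379, -2.3119], 'moment': [-0.0215, 2.1861, 0.076], 'width': 0.0179, 'gripper_force': 39.9821}
lid origin by arm, bay frame mm [ 0.4 -0.7  3.7]
d mm [ -0.4  -0.7 -76.3] r [-0.     0.001  0.   ]
d mm [-0.  0. 50.] r [0. 0. 0.]
d mm [-0. -0. 20.] r [0. 0. 0.]
d mm [ 0.  0. 10.] r [0. 0. 0.]
[(-5, 55), (0, 65), (5, 334), (10, 45), (15, 61), (20, 37), (25, 22), (30, 31), (35, 28), (40, 22), (45, 16), (50, 21), (55, 18), (60, 11), (65, 6), (70, 3), (75, 2), (80, 19), (85, 28), (90, 47), (95, 31), (100, 39), (105, 1), (110, 43), (115, 82), (120, 111), (125, 44), (130, 39), (135, 39), (140, 39), (145, 42), (150, 35)]
plate n 366 ctr [7.5 0.7] size [127.1 113.1] tilt deg [-0.  -0.3] z0 7.9 ((5.490997314453125, 0.17284774780273438), (118.46866607666016, 135.11184692382812), 87.91802978515625)
```

It is well below the 10 mm stop with almost no force, so this lid fits. I'll press it home.

Emit:
jog_arm([
  {"dx": 0, "dy": 0, "dz": 0.7, "rx": 0, "ry": 0, "rz": 0, "gripper": 1},
  {"dx": 0, "dy": 0, "dz": 1.4, "rx": 0, "ry": 0, "rz": 0, "gripper": 1},
  {"dx": 0, "dy": 0, "dz": 2, "rx": 0, "ry": 0, "rz": 0, "gripper": 1},
  {"dx": 0, "dy": 0, "dz": 2.6, "rx": 0, "ry": 0, "rz": 0, "gripper": 1},
  {"dx": 0, "dy": 0, "dz": 3.2, "rx": 0, "ry": 0, "rz": 0, "gripper": 1},
  {"dx": 0, "dy": 0, "dz": 4, "rx": 0, "ry": 0, "rz": 0, "gripper": 1},
  {"dx": 0, "dy": 0, "dz": 4, "rx": 0, "ry": 0, "rz": 0, "gripper": 1},
  {"dx": 0, "dy": 0, "dz": 4, "rx": 0, "ry": 0, "rz": 0, "gripper": 1},
])

```text
t: 12.45
eef_pos: [0.6884, -0.0416, 0.0924]
ee_rot: [-3.141, -0.437, 0.018]
force: [-8.9, 1.3, 6.4]
width: 0.018
gripper_force: 40.0
```

Run:
```python
from look import *
F,C,L,g=look("a5",1);lidpose(L,F,.004)
```

```text
{'t': 12.45, 'q': [0.2367, 0.2717, -0.7114, 0.5239, -0.1843, 0.8555], 'eef_pos': [0.6884, -0.0416, 0.0924], 'ee_rot': [-3.1414, -0.4369, 0.0179], 'force': [-8.9029, 1.3109, 6.3862], 'moment': [0.4916, 3.4734, 0.257], 'width': 0.018, 'gripper_force': 39.9844}
lid origin by arm, bay frame mm [ 0.8 -0.6  0.6]
d mm [ -0.8  -0.6 -79.4] r [-0.    -0.001  0.   ]
d mm [-0.  0. 50.] r [0. 0. 0.]
d mm [-0. -0. 20.] r [0. 0. 0.]
d mm [ 0.  0. 10.] r [0. 0. 0.]
crop0 179 141
[(-5, 64), (0, 221), (5, 141), (10, 50), (15, 54), (20, 47), (25, 22), (30, 37), (35, 23), (40, 22), (45, 19), (50, 14), (55, 14), (60, 10), (65, 2), (70, 3), (75, 5), (80, 26), (85, 37), (90, 43), (95, 52), (100, 3), (105, 16), (110, 56), (115, 153), (120, 37), (125, 45), (130, 35), (135, 40), (140, 44), (145, 39), (150, 34)]
plate n 352 ctr [  7.2 -14.5] size [123.5 145.7] tilt deg [-0.1 -0.2] z0 4.5 ((3.5063629150390625, -15.097831726074219), (136.53070068359375, 148.65664672851562), 0.18719571828842163)
```

View pics/a5.png

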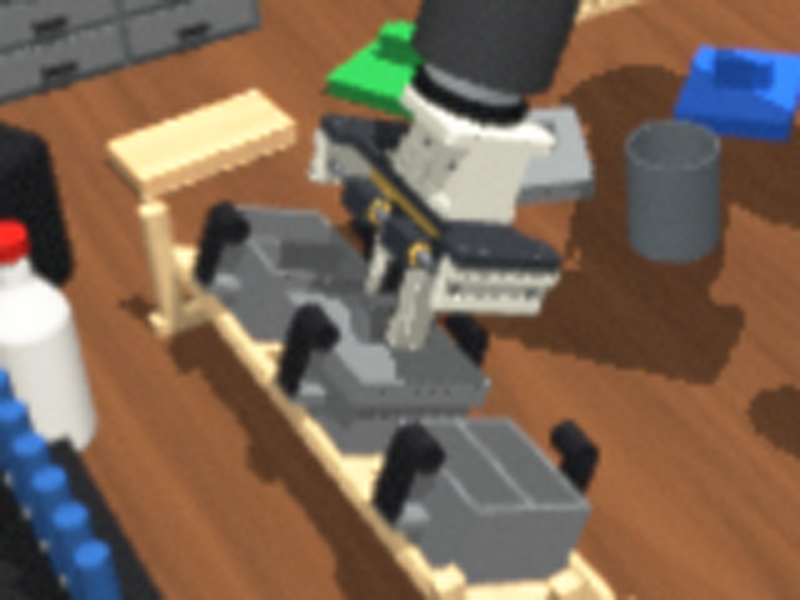

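The lid is almost home: the force is 11 N and the picture shows the clips (320,325) and (465,340) at its edges. I'll push a little further.

Emit:
jog_arm([
  {"dx": -0.5, "dy": 0, "dz": 0.5, "rx": 0, "ry": 0, "rz": 0, "gripper": 1},
  {"dx": -0.5, "dy": 0, "dz": 1, "rx": 0, "ry": 0, "rz": 0, "gripper": 1},
  {"dx": -0.5, "dy": 0, "dz": 1.5, "rx": 0, "ry": 0, "rz": 0, "gripper": 1},
  {"dx": -0.5, "dy": 0, "dz": 2, "rx": 0, "ry": 0, "rz": 0, "gripper": 1},
  {"dx": -0.5, "dy": 0, "dz": 2, "rx": 0, "ry": 0, "rz": 0, "gripper": 1},
  {"dx": -0.5, "dy": 0, "dz": 2, "rx": 0, "ry": 0, "rz": 0, "gripper": 1},
  {"dx": -0.5, "dy": 0, "dz": 2, "rx": 0, "ry": 0, "rz": 0, "gripper": 1},
  {"dx": -0.5, "dy": 0, "dz": 2, "rx": 0, "ry": 0, "rz": 0, "gripper": 1},
])

```text
t: 13.17
eef_pos: [0.6884, -0.0416, 0.0924]
ee_rot: [-3.141, -0.439, 0.018]
force: [-24.5, 4.6, 25.2]
width: 0.0176
gripper_force: 40.0
```

Run:
```python
from look import *
F,C,L,g=look("a6");lidpose(L,F,.004)
```

```text
{'t': 13.1667, 'q': [0.2327, 0.2708, -0.7196, 0.5455, -0.1753, 0.8371], 'eef_pos': [0.6884, -0.0416, 0.0924], 'ee_rot': [-3.1414, -0.439, 0.0178], 'force': [-24.4526, 4.6337, 25.2426], 'moment': [1.587, 6.0095, 0.7793], 'width': 0.0176, 'gripper_force': 39.9911}
lid origin by arm, bay frame mm [ 0.9 -0.6  0.6]
d mm [ -0.7  -0.7 -79.4] r [-0.    -0.003  0.   ]
d mm [-0.  0. 50.] r [0. 0. 0.]
d mm [-0. -0. 20.] r [0. 0. 0.]
d mm [ 0.  0. 10.] r [0. 0. 0.]
[(-5, 59), (0, 244), (5, 124), (10, 44), (15, 60), (20, 46), (25, 21), (30, 37), (35, 21), (40, 19), (45, 19), (50, 17), (55, 13), (60, 10), (65, 2), (70, 4), (75, 7), (80, 20), (85, 36), (90, 48), (95, 49), (100, 6), (105, 19), (110, 51), (115, 148), (120, 39), (125, 41), (130, 39), (135, 40), (140, 38), (145, 39), (150, 39)]
plate n 361 ctr [  5.8 -15.6] size [126.4 147. ] tilt deg [-0.2 -0. ] z0 4.3 ((3.584014892578125, -14.981117248535156), (133.9031982421875, 149.64932250976562), 0.15546055138111115)
```

Emit:
jog_arm([
  {"dx": 0, "dy": 0, "dz": -1, "rx": 0, "ry": 0, "rz": 0, "gripper": 1},
  {"dx": 0, "dy": 0, "dz": -2, "rx": 0, "ry": 0, "rz": 0, "gripper": 1},
  {"dx": 0, "dy": 0, "dz": -3, "rx": 0, "ry": 0, "rz": 0, "gripper": 1},
  {"dx": 0, "dy": 0, "dz": -3, "rx": 0, "ry": 0, "rz": 0, "gripper": 1},
  {"dx": 0, "dy": 0, "dz": -3, "rx": 0, "ry": 0, "rz": 0, "gripper": 1},
  {"dx": 0, "dy": 0, "dz": -3, "rx": 0, "ry": 0, "rz": 0, "gripper": 1},
  {"dx": 0, "dy": 0, "dz": -3, "rx": 0, "ry": 0, "rz": 0, "gripper": 1},
  {"dx": 0, "dy": 0, "dz": -3, "rx": 0, "ry": 0, "rz": 0, "gripper": 1},
])

```text
t: 13.88
eef_pos: [0.6879, -0.0415, 0.0925]
ee_rot: [-3.141, -0.437, 0.018]
force: [-0.1, -0.1, -2.0]
width: 0.0177
gripper_force: 40.0
```

Run:
```python
from look import *
F,C,L,g=look("a7");lidpose(L,F,.004)
```

```text
{'t': 13.8833, 'q': [0.2375, 0.2711, -0.7107, 0.5202, -0.1857, 0.8584], 'eef_pos': [0.6879, -0.0415, 0.0925], 'ee_rot': [-3.1412, -0.4365, 0.0178], 'force': [-0.1402, -0.1463, -2.0321], 'moment': [-0.1136, 1.6305, -0.0044], 'width': 0.0177, 'gripper_force': 39.9819}
lid origin by arm, bay frame mm [ 0.5 -0.5  0.9]
d mm [ -0.5  -0.6 -79.1] r [-0.001 -0.     0.   ]
d mm [-0.  0. 50.] r [0. 0. 0.]
d mm [-0. -0. 20.] r [0. 0. 0.]
d mm [ 0.  0. 10.] r [0. 0. 0.]
[(-5, 58), (0, 216), (5, 155), (10, 42), (15, 59), (20, 47), (25, 24), (30, 37), (35, 21), (40, 20), (45, 16), (50, 21), (55, 13), (60, 8), (65, 2), (70, 5), (75, 9), (80, 19), (85, 38), (90, 40), (95, 50), (100, 6), (105, 15), (110, 56), (115, 153), (120, 38), (125, 38), (130, 42), (135, 35), (140, 43), (145, 40), (150, 36)]
plate n 360 ctr [  7.1 -15.8] size [125.8 146.3] tilt deg [-0.2  0.1] z0 4.4 ((12.27876091003418, -7.48419189453125), (123.73114013671875, 158.72349548339844), 22.31884002685547)
```

Emit:
jog_arm([
  {"dx": 0, "dy": 0, "dz": -0.5, "rx": 0, "ry": 0, "rz": 0, "gripper": 1},
  {"dx": 0, "dy": 0, "dz": -1, "rx": 0, "ry": 0, "rz": 0, "gripper": 1},
  {"dx": 0, "dy": 0, "dz": -1.5, "rx": 0, "ry": 0, "rz": 0, "gripper": 1},
  {"dx": 0, "dy": 0, "dz": -1.5, "rx": 0, "ry": 0, "rz": 0, "gripper": 1},
  {"dx": 0, "dy": 0, "dz": -1.5, "rx": 0, "ry": 0, "rz": 0, "gripper": 1},
  {"dx": 0, "dy": 0, "dz": -1.5, "rx": 0, "ry": 0, "rz": 0, "gripper": 1},
  {"dx": 0, "dy": 0, "dz": -1.5, "rx": 0, "ry": 0, "rz": 0, "gripper": 1},
  {"dx": 0, "dy": 0, "dz": -1.5, "rx": 0, "ry": 0, "rz": 0, "gripper": 1},
])

```text
t: 14.6
eef_pos: [0.6867, -0.0417, 0.0934]
ee_rot: [-3.141, -0.436, 0.018]
force: [2.0, 0.4, -7.0]
width: 0.018
gripper_force: 40.0
```

Run:
```python
from look import *
F,C,L,g=look("a8");lidpose(L,F,.004)
```

```text
{'t': 14.6, 'q': [0.24, 0.2687, -0.7079, 0.5087, -0.1919, 0.8678], 'eef_pos': [0.6867, -0.0417, 0.0934], 'ee_rot': [-3.1415, -0.4355, 0.0177], 'force': [2.0403, 0.3654, -6.9922], 'moment': [0.0068, 2.0159, 0.0313], 'width': 0.018, 'gripper_force': 39.981}
lid origin by arm, bay frame mm [-0.2 -0.7  2.3]
d mm [  0.1  -0.7 -77.7] r [-0.     0.001  0.   ]
d mm [-0.  0. 50.] r [0. 0. 0.]
d mm [-0. -0. 20.] r [0. 0. 0.]
d mm [ 0.  0. 10.] r [0. 0. 0.]
[(-5, 61), (0, 100), (5, 285), (10, 38), (15, 66), (20, 42), (25, 23), (30, 35), (35, 24), (40, 22), (45, 20), (50, 17), (55, 16), (60, 7), (65, 7), (70, 4), (75, 2), (80, 26), (85, 33), (90, 47), (95, 49), (100, 17), (105, 7), (110, 44), (115, 143), (120, 53), (125, 40), (130, 39), (135, 40), (140, 43), (145, 39), (150, 37)]
plate n 363 ctr [  3.3 -14.4] size [130.5 144.8] tilt deg [-0.4  0. ] z0 5.4 ((1.8670501708984375, -15.444137573242188), (137.74615478515625, 147.57505798339844), 0.21982768177986145)
```

Emit:
jog_arm([
  {"dx": 0, "dy": 0, "dz": 1, "rx": 0, "ry": 0, "rz": 0, "gripper": 1},
  {"dx": 0, "dy": 0, "dz": 2, "rx": 0, "ry": 0, "rz": 0, "gripper": 1},
  {"dx": 0, "dy": 0, "dz": 3, "rx": 0, "ry": 0, "rz": 0, "gripper": 1},
  {"dx": 0, "dy": 0, "dz": 4, "rx": 0, "ry": 0, "rz": 0, "gripper": 1},
  {"dx": 0, "dy": 0, "dz": 4.8, "rx": 0, "ry": 0, "rz": 0, "gripper": 1},
  {"dx": 0, "dy": 0, "dz": 4.8, "rx": 0, "ry": 0, "rz": 0, "gripper": 1},
  {"dx": 0, "dy": 0, "dz": 4.8, "rx": 0, "ry": 0, "rz": 0, "gripper": 1},
  {"dx": 0, "dy": 0, "dz": 4.8, "rx": 0, "ry": 0, "rz": 0, "gripper": 1},
])

```text
t: 15.32
eef_pos: [0.6884, -0.0416, 0.0923]
ee_rot: [-3.141, -0.439, 0.018]
force: [-27.2, 6.6, 25.6]
width: 0.0178
gripper_force: 40.0
```

Emit:
jog_arm([
  {"dx": 0, "dy": 0, "dz": -1, "rx": 0, "ry": 0, "rz": 0, "gripper": 1},
  {"dx": 0, "dy": 0, "dz": -2, "rx": 0, "ry": 0, "rz": 0, "gripper": 1},
  {"dx": 0, "dy": 0, "dz": -3, "rx": 0, "ry": 0, "rz": 0, "gripper": 1},
  {"dx": 0, "dy": 0, "dz": -3, "rx": 0, "ry": 0, "rz": 0, "gripper": 1},
  {"dx": 0, "dy": 0, "dz": -3, "rx": 0, "ry": 0, "rz": 0, "gripper": 0.6},
  {"dx": 0, "dy": 0, "dz": -3, "rx": 0, "ry": 0, "rz": 0, "gripper": 0.6},
  {"dx": 0, "dy": 0, "dz": -3, "rx": 0, "ry": 0, "rz": 0, "gripper": 0.6},
  {"dx": 0, "dy": 0, "dz": -3, "rx": 0, "ry": 0, "rz": 0, "gripper": 0.6},
])

```text
t: 15.98
eef_pos: [0.6882, -0.0415, 0.0924]
ee_rot: [-3.141, -0.437, 0.018]
force: [0.7, 0.1, 0.7]
width: 0.0342
gripper_force: 0.0
```

Emit:
jog_arm([
  {"dx": 0, "dy": 0, "dz": 0, "rx": 0, "ry": 0, "rz": 0, "gripper": 0.5},
  {"dx": 0, "dy": 0, "dz": -5, "rx": 0, "ry": 0, "rz": 0, "gripper": 0.5},
  {"dx": 0, "dy": 0, "dz": -15, "rx": 0, "ry": 0, "rz": 0, "gripper": 0.5},
  {"dx": 0, "dy": 0, "dz": -30, "rx": 0, "ry": 0, "rz": 0, "gripper": 0.5},
  {"dx": 0, "dy": 0, "dz": -60, "rx": 0, "ry": 0, "rz": 0, "gripper": 0.5},
  {"dx": 0, "dy": 0, "dz": -90, "rx": 0, "ry": 0, "rz": 0, "gripper": 0.5},
  {"dx": 0, "dy": 0, "dz": -120, "rx": 0, "ry": 0, "rz": 0, "gripper": 0.5},
  {"dx": 0, "dy": 0, "dz": -140, "rx": 0, "ry": 0, "rz": 0, "gripper": 0.5},
])

```text
t: 16.65
eef_pos: [0.6285, -0.0424, 0.2222]
ee_rot: [-3.14, -0.439, 0.018]
force: [0.8, 0.4, 0.1]
width: 0.0436
gripper_force: 0.0
```

Run:
```python
from look import *
F,C,L,g=look("a9",1);lidpose(L,F,.004)
```

```text
{'t': 16.65, 'q': [0.3142, 0.0304, -0.5691, 0.2332, -0.5612, 1.1027], 'eef_pos': [0.6285, -0.0424, 0.2222], 'ee_rot': [-3.1403, -0.439, 0.0178], 'force': [0.7624, 0.4204, 0.1212], 'moment': [-0.0253, 1.2961, -0.0289], 'width': 0.0436, 'gripper_force': 0.0}
lid origin by arm, bay frame mm [  1.5  -0.3 143.5]
d mm [-1.6 -0.3 63.5] r [-0.001 -0.003  0.   ]
d mm [-0.  0. 50.] r [0. 0. 0.]
d mm [-0. -0. 20.] r [0. 0. 0.]
d mm [ 0.  0. 10.] r [0. 0. 0.]
crop0 179 141
[(-5, 60), (0, 217), (5, 156), (10, 53), (15, 57), (20, 43), (25, 25), (30, 41), (35, 1), (40, 0), (45, 0), (50, 0), (55, 0), (60, 0), (65, 0), (70, 0), (75, 0), (80, 0), (85, 0), (90, 0), (95, 0), (100, 0), (105, 0), (110, 0), (115, 0), (120, 0), (125, 0), (130, 0), (135, 0), (140, 0), (145, 0), (150, 5)]
plate n 363 ctr [  6.6 -14.8] size [124.8 145.1] tilt deg [-0.1 -0.1] z0 4.5 ((3.3973922729492188, -15.175376892089844), (134.06822204589844, 148.27833557128906), 1.8137500286102295)
```

View pics/a9.png

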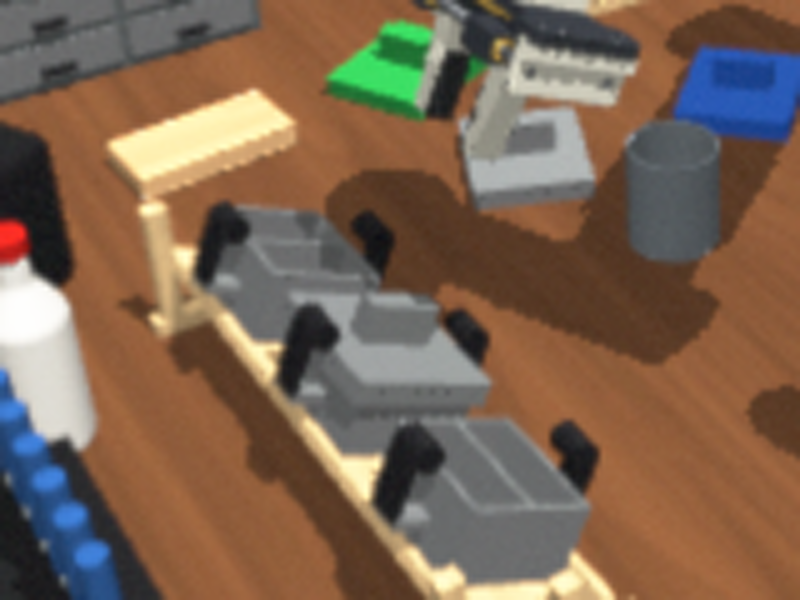

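The lid sits flat at rim level (375,365), with both clips (315,325) and (465,335) over its edges like their unstressed neighbours. The flask, the mug and the other lids look undisturbed. The gripper is clear, so I'm handing in.

```bash
python3 -c "
from station import arm
print(arm.job_done())"
```

```text
the job is handed in; nothing more can be done
None
```

The middle tub is closed: the first lid I tried, the grey one in the middle of the bench, fitted. It is pressed to the hard stop at about 37 N with both clips over its edge by the last picture. I did not move the other two lids, the flask or the mug, and I handed the job in at about 17 s.

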